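# Sort chassis spacer bars by length into their rows

### The arm

A 7-joint arm with a two-finger parallel gripper is mounted at the origin on a cart in front of the work surface, level with it; the furniture and walls round the work are solid. World frame = base frame: x ahead of the robot, y to its left, z up, the work surface at z = 0. Lengths are in mm, angles in rad, forces in N, time in s.
With the tool pointing down it reaches from about 350 to 900 mm from the base axis. Payload 7.2 kg.
Tool frame: the origin (TCP) lies midway between the tips of the shut fingers; the grasp point (between the pads) lies 19 mm behind it; x points along the fingers, y is the direction in which the jaws open and shut, and the axes are right-handed (so a half turn about x gives the same grasp; the last joint's range is limited). The gripper opens to 88 mm and grips with 3 to 60 N. Pads are 20 mm wide; open, the fingers measure 115 mm over their backs; the gripper's body (75 mm by 178 mm) begins 61 mm behind the grasp point.
Start: joints at [-1.363, 0.411, -0.013, 1.596, 0.006, 1.134, -0.082], TCP at [170.207, 601.38, 222.653] pointing down, gripper open.
Joint ranges: [-2.95, 2.95], [-0.29, 1.99], [-1.47, 1.44], [0.14, 2.54], [-1.03, 4.17], [0.13, 1.85], [-2.86, 2.86]. Speed limits (rad/s): [2.39, 2.39, 3.01, 3.01, 3.14, 3.14, 3.14].

### API

Orientations are given as a unit quaternion [x, y, z, w].
In Python, from bench import bot gives the robot as it stands. The module is installed in compiled form; this text tells all that it offers.
- The arm moves only by the tool play_rows, never from a script. Its argument "targets" is a list that holds one entry, the list of rows, each a list of 7 numbers: the turn, a rotation vector about the tool's x, y, z in rad, then the shift along the tool's x, y, z in cm, then the opening, from 0 (shut) to 1 (fully open). In form: [[[rx, ry, rz, tx, ty, tz, hand], ...]]. A call has 1 to 5 rows; each row shifts and turns the commanded pose from where the row before left it, along the tool's axes as they then stand; what a row does not reach is not made up. A row lasts 1/10 s, in which the tool goes at most 50 mm and 8.59 degrees, less where a joint would pass 70% of its speed; a pose out of reach is approached as far as the arm can. A call is refused whole if a number of a shift passes 5 or a number of a turn 0.15, either way. A call with a gripper value outside its range is refused whole. The fingers move at their own pace and stop on an object; "grip_force" is the grip in N (left out, the last holds). Time passes only in rows, so rows that do not move let the fingers close. It gives the time, the measured TCP pose, the force and the opening at its end, in the units of the state.
- bot.read_state(): the state, without advancing time (a new reading comes with each control period).
- bot.capture(name): name is "scene" or "top"; returns a dict with "frame" (420x560x3 uint8, red, green, blue), "z_map" (420x560 float32, mm along the optical axis (not along the pixel's ray), 0 where there is no reading), "vfov" (degrees; the focal length in pixels is half the picture's height over the tangent of half this angle, whatever the lens; pixels are square), "cx", "cy" (the principal point, pixels), "xyz" and "orientation" of the camera in the world. Camera axes: x right, y down, z forward; pixel columns grow to the right and rows downward; lengths in mm; the calibration is good to about 2 mm. A picture is of the moment at which its call begins.
- bot.sign_off(): hands the job in, once; it reports no verdict.
The state is a dict: "time_s": time; "qpos": joint angles; "joint_velocities": joint speeds; "joint_efforts": joint torques, N m; "position": TCP position; "ee_rot": TCP orientation; "force": force on the tool from outside, world axes, zero at the start; "wrist_torque": the same for the moment, N m; "opening": finger opening in mm.
Only numpy, scipy, OpenCV 4.12 (cv2) and the standard library are available. Lean on these libraries where they do the work, as an engineer would, in place of code of your own. Each camera call takes 0.05 s, during which the arm holds its last target.

### The job

Sort the square aluminium spacer bars by length: lay the three bars from the bench, and the one that was misfiled, each flat and square across the tray whose width fits its length, side by side in a row with those already there. Lay them down, do not drop them, and leave the correctly filed bars and the other things on the bench where they are.

Things in the scene. Friction and masses are not known exactly. Their poses are not given: they have to be found in the camera images.
- board: grey board, 190 (its x) x 424 (its y) x 6 mm, fixed to the bench; origin at the centre of its underside. It carries the three trays side by side along its y, in an order that changes.
- tray_short: open dark steel tray for the short (65 mm) bars, fixed on the board: outside 178 (its x) x 87 (its y) x 16 mm, inside 170 x 79 mm, walls and floor 4 mm thick. Origin at the centre of its underside, floor top at z = 4 mm. Bars lie in it along its y, one behind the other along its x (the row). The three trays differ only in their y size.
- tray_mid: open dark steel tray for the mid (90 mm) bars, fixed on the board: outside 178 (its x) x 112 (its y) x 16 mm, inside 170 x 104 mm, walls and floor 4 mm thick. Origin at the centre of its underside, floor top at z = 4 mm. Bars lie in it along its y, one behind the other along its x (the row). The three trays differ only in their y size.
- tray_long: open dark steel tray for the long (115 mm) bars, fixed on the board: outside 178 (its x) x 137 (its y) x 16 mm, inside 170 x 129 mm, walls and floor 4 mm thick. Origin at the centre of its underside, floor top at z = 4 mm. Bars lie in it along its y, one behind the other along its x (the row). The three trays differ only in their y size.
- short_a: loose bright aluminium spacer bar, 20 x 65 x 20 mm, long axis = its y, a small bore in each end; already right in the short tray. Origin at the centre of the bar (10 mm above what it lies on).
- mid_a: loose bright aluminium spacer bar, 20 x 90 x 20 mm, long axis = its y, a small bore in each end; already right in the middle tray. Origin at the centre of the bar (10 mm above what it lies on).
- long_a: loose bright aluminium spacer bar, 20 x 115 x 20 mm, long axis = its y, a small bore in each end; already right in the long tray. Origin at the centre of the bar (10 mm above what it lies on).
- short_b: loose bright aluminium spacer bar, 20 x 65 x 20 mm, long axis = its y, a small bore in each end; starts on the bench, belongs in the short tray. Origin at the centre of the bar (10 mm above what it lies on).
- mid_b: loose bright aluminium spacer bar, 20 x 90 x 20 mm, long axis = its y, a small bore in each end; starts on the bench, belongs in the middle tray. Origin at the centre of the bar (10 mm above what it lies on).
- mid_c: loose bright aluminium spacer bar, 20 x 90 x 20 mm, long axis = its y, a small bore in each end; starts misfiled in the long tray, belongs in the middle tray. Origin at the centre of the bar (10 mm above what it lies on).
- long_b: loose bright aluminium spacer bar, 20 x 115 x 20 mm, long axis = its y, a small bore in each end; starts on the bench, belongs in the long tray. Origin at the centre of the bar (10 mm above what it lies on).
- label_roll: white roll of labels lying flat, 90 mm across, 51 mm high; loose bystander, origin at the centre of its underside.
- heat_sink: finned grey heat sink, 50 x 50 x 27 mm; loose bystander, origin at the centre of its underside.
- bit_case: flat black plastic bit case with a yellow catch, 44 x 100 x 16 mm, long along its y; loose bystander, origin at the centre of its underside.
Not all that is in view belongs to the job. What is shaped like the long_b but green or yellow is not meant.

How it is judged:
By the outcome, as a careful person would: the job done as asked, in the order asked, and still so for the second after the job is handed in, with the robot touching nothing.
It also fails if it takes over 72 s, if anything falls off the work surface, if the arm or the gripper's body presses on something with over 40 N, if the wrist force passes 120 N, or if a joint passes its speed limit or range.

## Working session

There is one attempt and no reset: what is moved stays moved. The work goes in short steps, Python scripts to look and compute and a tool call to move; the robot and the scene stay as the last step left them, time stands still between calls to the robot, and variables do not carry over. Pictures are saved under pics/ and viewed, and the job is handed in when it is done.

Besides the shell and the picture viewer there is one more tool, called after "Emit:" by a JSON object that holds its "op" and its "data", one argument or row to a line. play_rows: Moves the arm, as the interface text tells. Its arguments: {"type":"object","properties":{"targets":{"type":"array","items":{"type":"array","items":{"type":"array","items":{"type":"number"}}}},"grip_force":{"type":"number"}},"required":["targets"]}

```bash
mkdir -p pics; ls; cat > h.py <<'E'
import numpy as np, cv2
from scipy.spatial.transform import Rotation as R
from bench import bot
def cap(n):
    c=bot.capture(n); np.savez('last_%s.npz'%n,**{k:np.array(v) for k,v in c.items()}); return c
def f(c): return c["frame"].shape[0]/2/np.tan(np.radians(c["vfov"])/2)
def world(c,u,v,z):
    F=f(c); M=R.from_quat(c["orientation"]).as_matrix(); d=M@np.array([(u-c["cx"])/F,(v-c["cy"])/F,1]); o=np.array(c["xyz"])
    return o+d*(z-o[2])/d[2]
def cloud(c):
    F=f(c); h,w=c["z_map"].shape; U,V=np.meshgrid(np.arange(w),np.arange(h)); Z=c["z_map"]
    P=np.stack([(U-c["cx"])/F*Z,(V-c["cy"])/F*Z,Z],-1); return P@R.from_quat(c["orientation"]).as_matrix().T+np.array(c["xyz"])
def save(img,n): cv2.imwrite('pics/'+n,cv2.cvtColor(img,cv2.COLOR_RGB2BGR))
E
python3 - <<'E'
from h import *
print(bot.read_state())
for n in("scene","top"):
    c=cap(n); save(c["frame"],n+"0.png"); print(n,c["xyz"],c["orientation"],c["vfov"],c["cx"],c["cy"])
E
```

```text
pics
{'time_s': 0.0, 'qpos': array([-1.36318101,  0.41186639, -0.01270223,  1.59704586,  0.00561751,
        1.13432376, -0.08219162]), 'joint_velocities': array([ 0.00229026,  0.00109049,  0.00035273, -0.00064328, -0.00041576,
        0.00015097,  0.00013525]), 'joint_efforts': array([ 3.76357466e-04, -5.87957668e+01,  6.41854461e-01, -2.91069996e+01,
       -5.37700730e-02,  1.82352128e-02,  1.29324349e-04]), 'position': array([170.11929238, 600.86512984, 221.82929317]), 'ee_rot': array([ 0.09662801,  0.70042554, -0.09776315,  0.7003638 ]), 'force': array([ 1.42240832, -0.18339277, -0.42448528]), 'wrist_torque': array([ 0.01659856, -0.04970492, -0.01909392]), 'opening': 87.69141862948649}
scene [ -85.34441143 -705.07480729  902.18601402] [ 0.86167092 -0.24711739  0.13339799 -0.42268334] 45.62356873774482 282.5672273124615 204.2736365988623
top [ 267.98045368  209.14649827 1563.41746209] [ 0.71121939 -0.69773385  0.05505554 -0.06559984] 42.33596087405043 281.10144265828035 211.76646565748814
```

View pics/scene0.png

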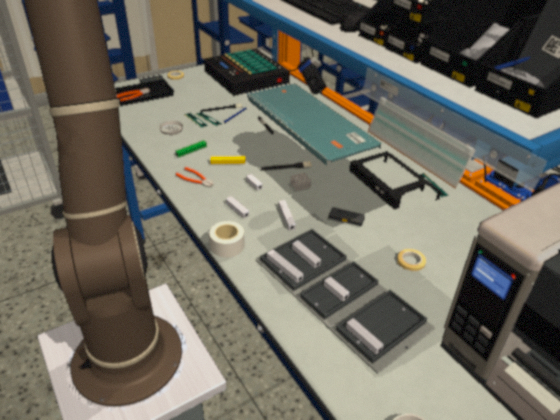

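View pics/top0.png

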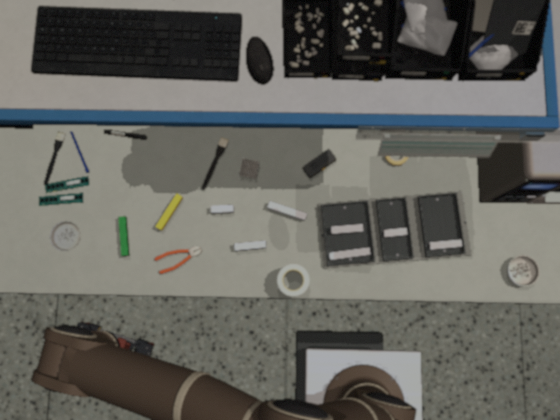

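The top view shows the tray board at (320–470, 195–265). Three bright bars lie on the bench at (221,209), (249,245) and (286,211). I'll check crops, lengths and heights next.

```bash
python3 - <<'E'
from h import *
c=dict(np.load('last_top.npz')); P=cloud(c)
im=c["frame"]
cr=im[130:290,190:480]; save(cv2.resize(cr,None,fx=2.7,fy=2.7,interpolation=cv2.INTER_CUBIC),"crop_top.png")
s=dict(np.load('last_scene.npz'));cr=s["frame"][140:370,200:450]; save(cv2.resize(cr,None,fx=2.6,fy=2.6,interpolation=cv2.INTER_CUBIC),"crop_scene.png")
# bright mask
hsv=cv2.cvtColor(im,cv2.COLOR_RGB2HSV)
print(im[209,215:230].tolist()); print(im[225,240:246].tolist())
m=((im.min(-1)>195)).astype(np.uint8); m[:150]=0;m[290:]=0
n,l,st,ce=cv2.connectedComponentsWithStats(m)
for i in range(1,n):
    if st[i,4]>15:
        pts=np.argwhere(l==i)[:,::-1]
        p=P[pts[:,1],pts[:,0]]; zt=np.median(p[:,2])
        w=np.array([world(c,u,v,zt)[:2] for u,v in pts]).astype(np.float32)
        print(st[i].tolist(),np.round(ce[i],1),"z",round(float(zt),1),cv2.minAreaRect(w))
for y,x in((118,100),(118,300),(60,300),(118,400),(140,420),(225,240),(200,300),(230,345),(160,500)):print((x,y),P[y,x].round())
E
```

```text
[[168, 170, 170], [169, 171, 171], [169, 171, 171], [169, 171, 171], [169, 171, 172], [169, 171, 171], [168, 170, 171], [168, 170, 171], [169, 171, 172], [168, 170, 171], [169, 171, 171], [168, 170, 171], [168, 170, 171], [169, 171, 172], [168, 171, 172]]
[[148, 147, 136], [147, 147, 135], [147, 145, 135], [148, 146, 136], [148, 146, 135], [146, 145, 134]]
(100, 118) [644. 608. 489.]
(300, 118) [652. 192. 487.]
(300, 60) [771. 194. 505.]
(400, 118) [655. -15. 488.]
(420, 140) [627. -70. 426.]
(240, 225) [497. 355.  -3.]
(300, 200) [572. 181.   6.]
(345, 230) [483.  52.  29.]
(500, 160) [ 651. -333.  192.]
```

View pics/crop_top.png

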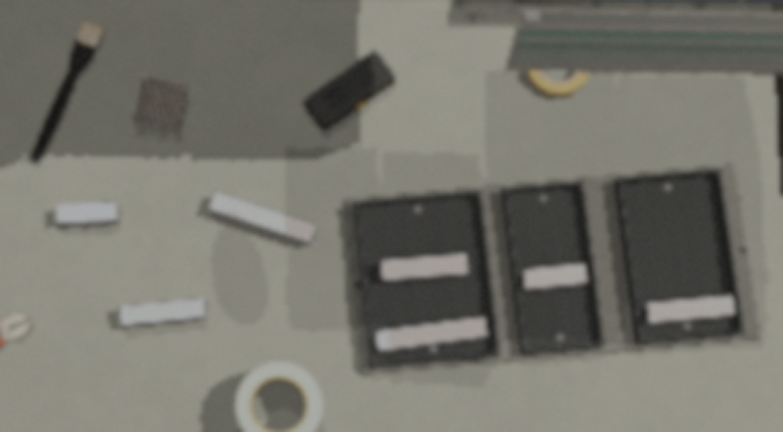

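View pics/crop_scene.png

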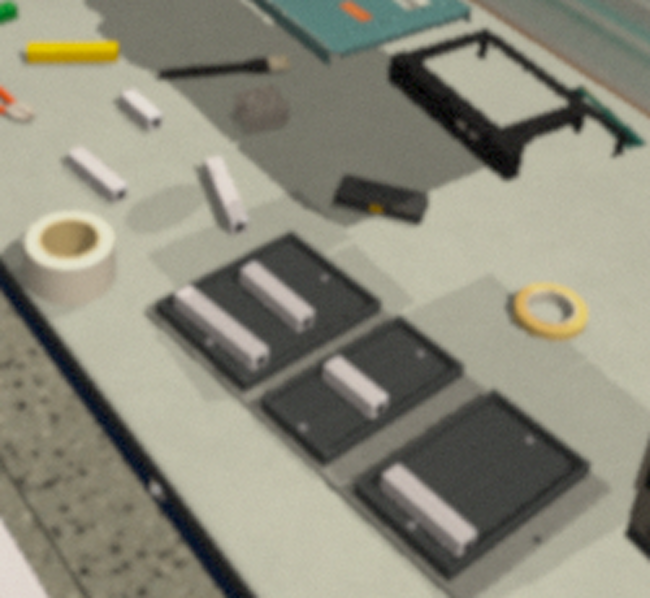

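```bash
cat > find.py <<'E'
from h import *
def bars(c,v0=150,v1=290,lo=150,name=None,zfix=None):
    P=cloud(c); im=c["frame"].astype(int)
    sat=im.max(-1)-im.min(-1); out=[]
    m=((im.min(-1)>lo)&(sat<8)).astype(np.uint8); m[:v0]=0;m[v1:]=0
    n,l,st,ce=cv2.connectedComponentsWithStats(m)
    for i in range(1,n):
        if 60<st[i,4]<900:
            pts=np.argwhere(l==i)[:,::-1]; z=np.median(P[pts[:,1],pts[:,0],2])
            cn=cv2.minAreaRect(pts.astype(np.float32))
            zt=20 if z<23 else 30
            k=[world(c,u,v,zt)[:2] for u,v in pts]; w=np.array(k); mu=w.mean(0); e,V=np.linalg.eigh(np.cov((w-mu).T)); a=V[:,1]
            if a[1]<0:a=-a
            t=(w-mu)@a; 
            print(st[i].tolist(),ce[i].round(1),"z%.1f"%z,"xy",mu.round(1),"std len/wid",np.sqrt(e[::-1]*12).round(1),"yawY %.3f"%np.arctan2(-a[0],a[1]))
E
python3 - <<'E'
from find import *
bars(dict(np.load('last_top.npz')))
E
```

```text
[269, 201, 28, 15, 175] [282.3 208.1] z20.0 xy [545.  231.7] std len/wid [83.5 17.8] yawY -0.328
[211, 205, 22, 7, 142] [221.2 207.8] z19.9 xy [542.6 408.6] std len/wid [62.9 19.1] yawY 0.054
[235, 241, 30, 9, 193] [249.4 244.7] z19.7 xy [436.9 323.8] std len/wid [85.7 18.5] yawY 0.117
[278, 264, 31, 26, 191] [293.3 275.4] z50.1 xy [351.4 196.9] std len/wid [106.7  74.9] yawY -0.018
```

```bash
python3 - <<'E'
from find import *
c=dict(np.load('last_top.npz')); im=c["frame"]; P=cloud(c)
for v,u in((208,278),(213,298),(229,347),(253,347),(232,396),(245,445),(200,310),(245,250)):print((u,v),im[v,u],P[v,u].round(1))
print(P[225,320:385,2].round(1).tolist())
print(P[150:290,345,2].round(1).tolist())
E
```

```text
(278, 208) [167 168 165] [544.9 244.1  20.4]
(298, 213) [161 155 151] [531.5 186.1  18.9]
(347, 229) [164 157 154] [486.3  45.7  26.7]
(347, 253) [163 157 154] [417.1  46.3  32.7]
(396, 232) [168 164 159] [479.3 -92.4  33.5]
(445, 245) [167 161 158] [ 444.8 -229.5   34.1]
(310, 200) [133 131 121] [573.2 151.4   4.3]
(250, 245) [169 171 169] [435.3 321.5  26.8]
[2.6, 12.8, 9.6, 17.3, 23.9, 15.2, 11.3, 8.3, 9.8, 7.9, 6.7, 12.5, 10.3, 11.6, 7.8, 14.6, 13.4, 12.3, 6.1, 8.8, 8.9, 13.4, 10.5, 30.0, 28.0, 31.0, 28.6, 36.2, 27.0, 32.0, 25.3, 29.2, 29.7, 30.6, 33.4, 31.4, 33.4, 25.8, 24.9, 27.9, 26.4, 31.5, 26.9, 12.1, 9.1, 6.2, 11.4, 4.7, 13.3, 7.0, 17.3, 23.8, 5.6, 7.4, 7.6, 8.8, 6.7, 8.6, 2.1, 14.2, 26.2, 10.1, 12.2, 8.6, 10.3]
[-0.2, -1.7, -3.5, -2.8, 0.8, -0.9, 5.3, -4.3, -2.4, -2.1, 5.9, -0.1, 2.6, -6.5, 4.0, -2.7, -0.7, 0.8, 1.8, -5.8, -7.0, -8.8, 0.1, -0.8, -3.3, -0.1, -7.1, 2.4, 6.6, -4.7, -1.6, -0.9, -2.9, -5.0, -0.7, 3.9, 2.0, -4.2, 3.6, 7.8, 3.5, -2.8, -1.3, -4.3, -1.1, -5.3, -0.8, -2.9, 3.6, -2.8, 3.4, 8.5, 19.4, 19.6, 9.6, 13.3, 9.5, 12.3, 4.2, 14.0, 15.3, 12.9, 9.5, 8.8, 10.0, 12.9, 10.8, 4.5, 14.8, 1563.4, 9.5, 11.0, 12.0, 13.6, 2.0, 31.0, 33.4, 32.5, 25.0, 28.5, 28.5, 24.2, 24.1, 9.9, 6.7, 13.4, 8.2, 13.8, 9.2, 11.2, 17.2, 14.1, 11.6, 5.6, 9.6, 15.9, 7.0, 10.0, 10.6, 5.7, 27.2, 35.7, 30.2, 26.3, 31.2, 29.5, 30.0, 30.0, 14.5, 16.7, 8.0, 13.1, 8.5, 19.1, 0.7, 7.1, 8.9, -3.6, -2.5, 7.8, 2.0, 4.1, 1.6, 10.3, -0.4, 1.4, -4.5, -1.2, -0.4, -1.2, -0.9, 2.5, 1.4, 1.4, 0.5, -4.0, 4.0, -4.0, 0.5, -3.0]
```

```bash
cat > find.py <<'E'
from h import *
def pca(w):
    mu=w.mean(0); e,V=np.linalg.eigh(np.cov((w-mu).T)); a=V[:,1]
    if a[1]<0:a=-a
    return mu,np.sqrt(e[::-1]*12),np.arctan2(-a[0],a[1])
def bars(c,roi=(195,150,470,290),show=True):
    x0,y0,x1,y1=roi
    S=4
    B=cv2.resize(c["frame"][...,2],None,fx=S,fy=S,interpolation=cv2.INTER_LINEAR)  # px: u=(U+.5)/S-.5
    P=cloud(c); out=[]
    def lab(thr,zt,test):
        m=(B>thr).astype(np.uint8); q=np.zeros_like(m); q[y0*S:y1*S,x0*S:x1*S]=m[y0*S:y1*S,x0*S:x1*S]
        n,l,st,ce=cv2.connectedComponentsWithStats(q)
        for i in range(1,n):
            if not 100*S*S<st[i,4]<420*S*S: continue
            pts=(np.argwhere(l==i)[:,::-1]+.5)/S-.5
            ip=np.round(pts).astype(int); z=np.median(P[ip[:,1],ip[:,0],2])
            if abs(z-zt)>5: continue
            w=np.array([world(c,u,v,zt)[:2] for u,v in pts]); mu,L,yaw=pca(w)
            if L[1]>30: continue
            print("px",((ce[i]+.5)/S-.5).round(1),"z%.1f"%z,"xy",mu.round(1),"LxW",L.round(1),"yaw %.3f"%yaw); out.append((mu,L,yaw,z))
    lab(145,20,0); lab(105,30,0)
    return out
def trays(c,roi=(310,185,475,280)):
    x0,y0,x1,y1=roi; S=4
    m=(cv2.resize(c["frame"].max(-1),None,fx=S,fy=S)<85).astype(np.uint8); q=np.zeros_like(m); q[y0*S:y1*S,x0*S:x1*S]=m[y0*S:y1*S,x0*S:x1*S]
    cs,_=cv2.findContours(q,cv2.RETR_EXTERNAL,cv2.CHAIN_APPROX_NONE)
    for k in cs:
        if cv2.contourArea(k)<800*S*S: continue
        w=np.array([world(c,(u+.5)/S-.5,(v+.5)/S-.5,22)[:2] for u,v in k[:,0]]).astype(np.float32)
        print("tray",cv2.minAreaRect(w))
E
python3 - <<'E'
from find import *
c=dict(np.load('last_top.npz'));bars(c);trays(c)
c=dict(np.load('last_scene.npz'));print('scene');bars(c,(200,140,450,370));trays(c,(240,210,450,370))
E
```

```text
px [285.4 209. ] z19.9 xy [542.3 222.6] LxW [105.7  18. ] yaw -0.322
px [221.4 207.7] z19.8 xy [542.9 408.2] LxW [62.6 20.3] yaw 0.044
px [249.7 244.6] z19.5 xy [437.3 322.7] LxW [88.  19.4] yaw 0.120
px [346.8 228.3] z29.2 xy [487.8  46.5] LxW [90.8 21.7] yaw 0.101
px [395.2 231.8] z30.1 xy [480.3 -90.7] LxW [64.4 21.7] yaw 0.126
px [445.4 244. ] z29.5 xy [ 448.3 -231.8] LxW [89.8 21.9] yaw 0.115
px [349.  253.2] z29.6 xy [417.   40.3] LxW [115.1  21.8] yaw 0.152
tray ((474.9544677734375, 50.52143859863281), (181.3951873779297, 151.47283935546875), 5.767251968383789)
tray ((489.88018798828125, -84.08539581298828), (180.84628295898438, 100.53255462646484), 6.425302028656006)
tray ((504.4457092285156, -216.5291748046875), (180.965576171875, 127.74652099609375), 6.375978469848633)
scene
px [306.6 252.3] z30.3 xy [488.8  44.8] LxW [98.2 27.4] yaw 0.051
px [336.7 287.2] z30.2 xy [480.8 -92. ] LxW [71.7 27.7] yaw 0.044
tray ((502.37213134765625, -224.37033081054688), (185.97756958007812, 119.49197387695312), 6.337801933288574)
tray ((488.0964660644531, -91.93133544921875), (185.83583068847656, 94.37670135498047), 6.298762798309326)
tray ((473.3675231933594, 39.75050354003906), (186.2682647705078, 142.15492248535156), 6.217861175537109)
```

```bash
cat > go.py <<'E'
from h import *
import sys
# usage: go.py x y z yaw(of bar)  -> needed turn about tool x, then shift (cm) in tool frame after the turn
def M(): return R.from_quat(bot.read_state()["ee_rot"]).as_matrix()
if __name__=="__main__":
    x,y,z,yaw=map(float,sys.argv[1:5]); s=bot.read_state(); m=M()
    base=float(sys.argv[5]) if len(sys.argv)>5 else None
    best=None
    for k in(0,np.pi):
        Y=np.array([np.cos(yaw+k),np.sin(yaw+k),0]); X=np.array([0,0,-1.]); T=np.column_stack([X,Y,np.cross(X,Y)])
        rv=R.from_matrix(m.T@T).as_rotvec()
        print("opt",k>0,"rv",rv.round(3),"q7",s["qpos"][6].round(2))
        if best is None or np.linalg.norm(rv)<np.linalg.norm(best[0]): best=(rv,T)
    d=(np.array([x,y,z])-s["position"])/10
    print("t",round(s["time_s"],2),"pos",s["position"].round(1),"force",s["force"].round(1),"open",round(s["opening"],1))
    print("turn",best[0].round(3),"shift after turn (cm)",(best[1].T@d).round(2),"in now frame",(m.T@d).round(2))
E
python3 go.py 437.3 322.7 100 0.12; python3 -c "
from go import *
print(M().round(3))"
```

```text
opt False rv [1.175e+00 1.000e-03 1.000e-03] q7 -0.08
opt True rv [-1.967e+00 -1.000e-03  1.000e-03] q7 -0.08
t 0.1 pos [170.1 600.9 221.9] force [ 0.7 -0.2  0.9] open 87.7
turn [1.175e+00 1.000e-03 1.000e-03] shift after turn (cm) [12.19 23.2  30.82] in now frame [ 12.22 -19.48  33.29]
[[-0.     0.272  0.962]
 [-0.001  0.962 -0.272]
 [-1.    -0.001  0.   ]]
```

Candidates in the top view:
- **Bright bars on the bench:** short-length (221,208), mid-length (250,245), long-length (285,209).
- **Decoys:** green bar (123,236) and yellow bar (168,212).
- **In the trays:** mid_c (347,228) and long_a (349,253) in the left, 137 mm tray; short_a (395,232); mid_a (445,244).

The measured lengths (63, 88 and 106+ mm) and the crops settle which is which. I'll start with mid_b.

Emit:
{"op": "play_rows", "data": {
  "targets": [
    [[0.147, 0, 0, 1, 0, 3, 0.5], [0.147, 0, 0, 1, 0, 3, 0.5], [0.147, 0, 0, 1, 0, 3, 0.5], [0.147, 0, 0, 1, 0, 3, 0.5], [0.147, 0, 0, 1, 0, 3, 0.5]]
  ]
}}

```text
time_s: 0.6
position: [294.9, 521.3, 171.8]
ee_rot: [0.344, 0.617, -0.344, 0.618]
force: [1.1, 0.6, 0.3]
opening: 51.4
```

```bash
python3 go.py 437.3 322.7 100 0.12
```

```text
opt False rv [0.434 0.001 0.   ] q7 -0.51
opt True rv [-2.708e+00 -0.000e+00  1.000e-03] q7 -0.51
t 0.6 pos [294.9 521.3 171.8] force [1.1 0.6 0.3] open 51.4
turn [0.434 0.001 0.   ] shift after turn (cm) [ 7.18 11.76 21.42] in now frame [ 7.19  1.68 24.37]
```

Emit:
{"op": "play_rows", "data": {
  "targets": [
    [[0.145, 0, 0, 1.4, 0.5, 4.5, 0.5], [0.145, 0, 0, 1.4, 1, 4.5, 0.5], [0.144, 0, 0, 1.4, 1.5, 4.5, 0.5], [0, 0, 0, 1.4, 3, 4.5, 0.5], [0, 0, 0, 1.4, 3, 4.5, 0.5]]
  ]
}}

```text
time_s: 1.1
position: [439.6, 335.6, 105.0]
ee_rot: [0.467, 0.531, -0.467, 0.531]
force: [1.5, 0.9, -0.9]
opening: 43.8
```

```bash
python3 go.py 437.3 322.7 60 0.12
```

```text
opt False rv [0.007 0.    0.   ] q7 -0.45
opt True rv [-3.135 -0.     0.   ] q7 -0.45
t 1.1 pos [439.6 335.6 105. ] force [ 1.5  0.9 -0.9] open 43.8
turn [0.007 0.    0.   ] shift after turn (cm) [ 4.5  -0.38  1.25] in now frame [ 4.5  -0.39  1.24]
```

Emit:
{"op": "play_rows", "data": {
  "targets": [
    [[0.005, 0, 0, 1.5, -0.2, 0.6, 0.5], [0, 0, 0, 1.5, -0.2, 0.6, 0.5], [0, 0, 0, 1.5, 0, 0, 0.5], [0, 0, 0, 0, 0, 0, 0.5]]
  ]
}}

```text
time_s: 1.5
position: [435.4, 323.4, 58.7]
ee_rot: [0.468, 0.529, -0.47, 0.529]
force: [0.6, 0.2, -0.0]
opening: 44.1
```

```bash
python3 go.py 437.3 322.7 3 0.12; python3 - <<'E'
from h import *
c=cap("scene"); a=cv2.resize(c["frame"][120:260,170:330],None,fx=2.5,fy=2.5,interpolation=cv2.INTER_CUBIC)
c=cap("top"); b=cv2.resize(c["frame"][180:320,190:350],None,fx=2.5,fy=2.5,interpolation=cv2.INTER_CUBIC)
save(np.hstack([a,b]),"g1.png")
E
```

```text
opt False rv [0.001 0.002 0.003] q7 -0.42
opt True rv [-3.141 -0.005  0.004] q7 -0.42
t 1.5 pos [435.4 323.4  58.7] force [ 0.6  0.2 -0. ] open 44.1
turn [0.001 0.002 0.003] shift after turn (cm) [5.57 0.18 0.09] in now frame [5.57 0.19 0.08]
```

View pics/g1.png

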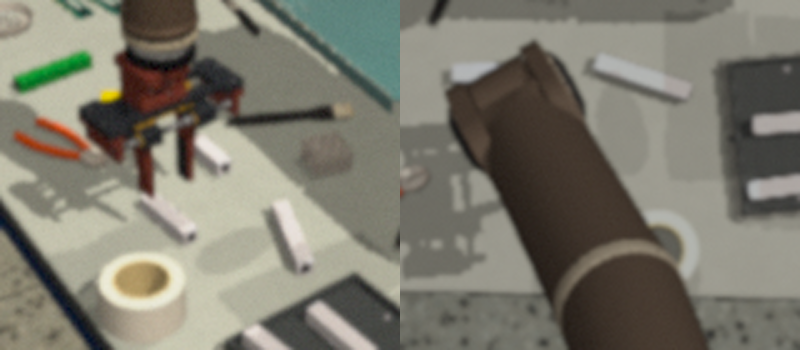

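The scene view shows the fingers straddling mid_b, with the bar at crop (167,217). The top view is blocked by the arm. I'll descend and grip.

Emit:
{"op": "play_rows", "data": {
  "targets": [
    [[0, 0, 0, 2, 0.1, 0.05, 0.5], [0, 0, 0, 2, 0.1, 0.05, 0.5], [0, 0, 0, 1.1, 0, 0, 0.5], [0, 0, 0, 0.4, 0, 0, 0.5], [0, 0, 0, 0, 0, 0, 0.5]]
  ],
  "grip_force": 25
}}

```text
time_s: 2.1
position: [438.7, 324.0, 5.7]
ee_rot: [0.469, 0.529, -0.469, 0.529]
force: [0.5, 0.3, -0.5]
opening: 44.1
```

Emit:
{"op": "play_rows", "data": {
  "targets": [
    [[0, 0, 0, 0, 0, 0, 0], [0, 0, 0, 0, 0, 0, 0], [0, 0, 0, 0, 0, 0, 0], [0, 0, 0, 0, 0, 0, 0]]
  ]
}}

```text
time_s: 2.5
position: [438.7, 324.1, 6.1]
ee_rot: [0.469, 0.529, -0.469, 0.529]
force: [-1.1, -1.7, 4.5]
opening: 19.8
```

Emit:
{"op": "play_rows", "data": {
  "targets": [
    [[0, 0, 0, -1, 0, 0, 0], [0, 0, 0, -2.5, 0, 0, 0], [0, 0, 0, -3.5, 0, 0, 0], [0, 0, 0, -1, 0, 2, 0], [0, 0, 0, 0, 0, 3, 0]]
  ]
}}

```text
time_s: 3.0
position: [445.6, 275.3, 87.6]
ee_rot: [0.47, 0.53, -0.467, 0.53]
force: [1.0, -0.3, -1.3]
opening: 19.7
```

```bash
python3 go.py 490.6 -222.5 60 0.11
```

```text
opt False rv [ 0.014 -0.003 -0.003] q7 -0.35
opt True rv [-3.128  0.005 -0.004] q7 -0.35
t 3.0 pos [445.6 275.3  87.6] force [ 1.  -0.3 -1.3] open 19.7
turn [ 0.014 -0.003 -0.003] shift after turn (cm) [ 2.76 -0.99 49.97] in now frame [ 2.62 -1.69 49.96]
```

Emit:
{"op": "play_rows", "data": {
  "targets": [
    [[0.014, 0, 0, 0, -0.1, 4.5, 0], [0, 0, 0, 0, -0.1, 4.7, 0], [0, 0, 0, 0, -0.1, 4.7, 0], [0, 0, 0, 0, -0.1, 4.7, 0], [0, 0, 0, 0, -0.1, 4.7, 0]]
  ]
}}

```text
time_s: 3.5
position: [464.5, 39.2, 85.6]
ee_rot: [0.473, 0.526, -0.473, 0.526]
force: [1.2, 0.4, -1.0]
opening: 19.8
```

Emit:
{"op": "play_rows", "data": {
  "targets": [
    [[0, 0, 0, 0, -0.1, 4.7, 0], [0, 0, 0, 0, -0.1, 4.7, 0], [0, 0, 0, 0, -0.1, 4.7, 0], [0, 0, 0, 0, -0.1, 4, 0], [0, 0, 0, 0, -0.1, 3, 0]]
  ]
}}

```text
time_s: 4.0
position: [481.4, -172.2, 85.6]
ee_rot: [0.473, 0.525, -0.474, 0.525]
force: [1.8, -0.4, -0.4]
opening: 19.7
```

Emit:
{"op": "play_rows", "data": {
  "targets": [
    [[0, 0, 0, 0, 0, 1.5, 0], [0, 0, 0, 0, 0, 0, 0]]
  ]
}}

```text
time_s: 4.2
position: [483.1, -186.5, 85.6]
ee_rot: [0.473, 0.525, -0.474, 0.525]
force: [0.1, 0.3, -1.0]
opening: 20.1
```

```bash
python3 go.py 490.6 -222.5 35 0.11
```

```text
opt False rv [-0.008  0.001  0.   ] q7 0.61
opt True rv [ 3.134e+00  1.000e-03 -2.000e-03] q7 0.61
t 4.2 pos [ 483.1 -186.5   85.6] force [ 0.1  0.3 -1. ] open 20.1
turn [-0.008  0.001  0.   ] shift after turn (cm) [5.06 0.35 3.66] in now frame [5.06 0.38 3.65]
```

Emit:
{"op": "play_rows", "data": {
  "targets": [
    [[-0.005, 0, 0, 0.5, 0.15, 1.8, 0], [0, 0, 0, 1.5, 0.2, 1.85, 0], [0, 0, 0, 1.5, 0, 0, 0], [0, 0, 0, 1.3, 0, 0, 0], [0, 0, 0, 0, 0, 0, 0]]
  ]
}}

```text
time_s: 4.7
position: [490.4, -217.4, 35.8]
ee_rot: [0.471, 0.529, -0.471, 0.526]
force: [0.3, 0.5, -0.9]
opening: 20.0
```

```bash
python3 go.py 490.6 -222.5 16 0.11;  python3 - <<'E'
from h import *
c=cap("scene"); a=cv2.resize(c["frame"][220:380,260:440],None,fx=2.2,fy=2.2,interpolation=cv2.INTER_CUBIC)
c=cap("top"); b=cv2.resize(c["frame"][170:330,300:480],None,fx=2.2,fy=2.2,interpolation=cv2.INTER_CUBIC)
save(np.hstack([a,b]),"g2.png")
E
```

```text
opt False rv [ 0.003 -0.002  0.003] q7 0.71
opt True rv [-3.138e+00 -5.000e-03 -3.000e-03] q7 0.71
t 4.7 pos [ 490.4 -217.4   35.8] force [ 0.3  0.5 -0.9] open 20.0
turn [ 0.003 -0.002  0.003] shift after turn (cm) [ 1.98 -0.03  0.51] in now frame [ 1.98 -0.03  0.52]
```

View pics/g2.png

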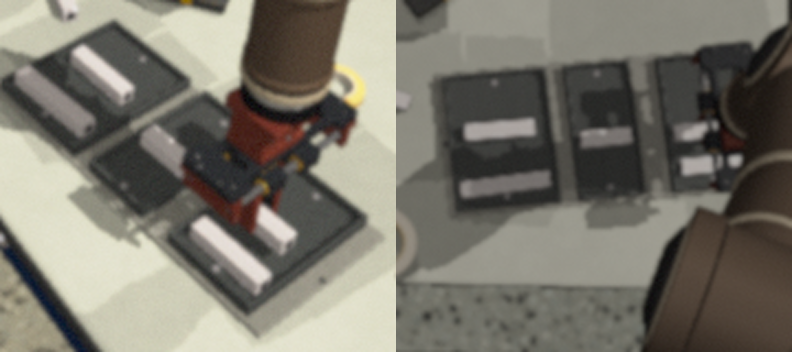

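mid_b is held over the mid tray just behind mid_a, and parallel to it (scene crop (275,228)). I'll lower it and release.

Emit:
{"op": "play_rows", "data": {
  "targets": [
    [[0, 0, 0, 0.8, 0, 0.5, 0], [0, 0, 0, 0.8, 0, 0, 0], [0, 0, 0, 0.3, 0, 0, 0], [0, 0, 0, 0, 0, 0, 0], [0, 0, 0, 0, 0, 0, 0]]
  ]
}}

```text
time_s: 5.3
position: [492.4, -224.0, 18.5]
ee_rot: [0.471, 0.527, -0.471, 0.527]
force: [-0.1, 0.4, -0.7]
opening: 20.1
```

```bash
python3 go.py 490.6 -222.5 16 0.11
```

```text
opt False rv [ 0.002 -0.     0.   ] q7 0.74
opt True rv [-3.14 -0.   -0.  ] q7 0.74
t 5.3 pos [ 492.4 -224.    18.5] force [-0.1  0.4 -0.7] open 20.1
turn [ 0.002 -0.     0.   ] shift after turn (cm) [ 0.25 -0.17 -0.17] in now frame [ 0.25 -0.17 -0.17]
```

Emit:
{"op": "play_rows", "data": {
  "targets": [
    [[0, 0, 0, 0.12, 0, -0.1, 0], [0, 0, 0, 0.1, 0, 0, 0], [0, 0, 0, 0.05, 0, 0, 0], [0, 0, 0, 0, 0, 0, 0]]
  ]
}}

```text
time_s: 5.7
position: [492.5, -222.9, 16.1]
ee_rot: [0.471, 0.527, -0.471, 0.527]
force: [-0.5, 0.6, 1.9]
opening: 19.5
```

Emit:
{"op": "play_rows", "data": {
  "targets": [
    [[0, 0, 0, 0.06, 0, 0, 0], [0, 0, 0, 0, 0, 0, 0], [0, 0, 0, 0, 0, 0, 0.25], [0, 0, 0, 0, 0, 0, 0.3], [0, 0, 0, 0, 0, 0, 0.32]]
  ]
}}

```text
time_s: 6.2
position: [492.4, -223.1, 15.2]
ee_rot: [0.471, 0.527, -0.471, 0.527]
force: [0.3, 0.3, 0.0]
opening: 27.9
```

Emit:
{"op": "play_rows", "data": {
  "targets": [
    [[0, 0, 0, -1, 0, 0, 0.32], [0, 0, 0, -2, 0, 0, 0.32], [0, 0, 0, -2.5, 0, 0, 0.4], [0, 0, 0, -2, 0, -2, 0.5], [0, 0, 0, 0, 0, -4, 0.5]]
  ]
}}

```text
time_s: 6.7
position: [487.5, -166.4, 93.6]
ee_rot: [0.473, 0.524, -0.472, 0.528]
force: [1.1, 0.2, 0.4]
opening: 43.3
```

```bash
python3 go.py 487.8 46.5 60 0.10
```

```text
opt False rv [ 0.007  0.003 -0.005] q7 0.56
opt True rv [-3.135  0.009  0.005] q7 0.56
t 6.7 pos [ 487.5 -166.4   93.6] force [1.1 0.2 0.4] open 43.3
turn [ 0.007  0.003 -0.005] shift after turn (cm) [  3.36   2.16 -21.18] in now frame [  3.3    2.29 -21.17]
```

Emit:
{"op": "play_rows", "data": {
  "targets": [
    [[0.005, 0, 0, 0, 0.4, -4.5, 0.5], [0, 0, 0, 0, 0.4, -4.5, 0.5], [0, 0, 0, 0, 0.4, -4.5, 0.5], [0, 0, 0, 1, 0.5, -4, 0.5], [0, 0, 0, 1.5, 0.5, -3, 0.5]]
  ]
}}

```text
time_s: 7.2
position: [486.0, 45.9, 66.4]
ee_rot: [0.473, 0.526, -0.471, 0.527]
force: [-0.0, -0.2, -0.1]
opening: 43.6
```

Emit:
{"op": "play_rows", "data": {
  "targets": [
    [[0, 0, 0, 0.8, 0, -0.5, 0.5], [0, 0, 0, 0, 0, 0, 0.5]]
  ]
}}

```text
time_s: 7.4
position: [484.2, 48.4, 56.7]
ee_rot: [0.471, 0.527, -0.472, 0.526]
force: [0.3, -0.1, 0.6]
opening: 44.0
```

```bash
python3 go.py 487.8 46.5 16 0.10;  python3 - <<'E'
from find import *
c=cap("scene"); a=cv2.resize(c["frame"][200:360,240:420],None,fx=2.2,fy=2.2,interpolation=cv2.INTER_CUBIC)
c=cap("top"); b=cv2.resize(c["frame"][170:330,300:480],None,fx=2.2,fy=2.2,interpolation=cv2.INTER_CUBIC)
bars(c)
save(np.hstack([a,b]),"g3.png")
E
```

```text
opt False rv [0.009 0.    0.002] q7 0.14
opt True rv [-3.132e+00 -3.000e-03  0.000e+00] q7 0.14
t 7.4 pos [484.2  48.4  56.7] force [ 0.3 -0.1  0.6] open 44.0
turn [0.009 0.    0.002] shift after turn (cm) [4.07 0.34 0.23] in now frame [4.07 0.35 0.23]
px [281.3 207.1] z19.0 xy [547.6 234.8] LxW [79.9 21.4] yaw -0.285
px [221.3 207.4] z18.9 xy [543.8 408.6] LxW [65.7 23.4] yaw 0.022
px [442.  228.8] z29.6 xy [ 491.4 -223.6] LxW [90.6 22.9] yaw 0.109
px [445.3 244. ] z29.6 xy [ 448.3 -231.7] LxW [90.3 23. ] yaw 0.115
px [335.9 254.9] z29.3 xy [411.4  77.3] LxW [40.8 22.8] yaw 0.140
```

View pics/g3.png

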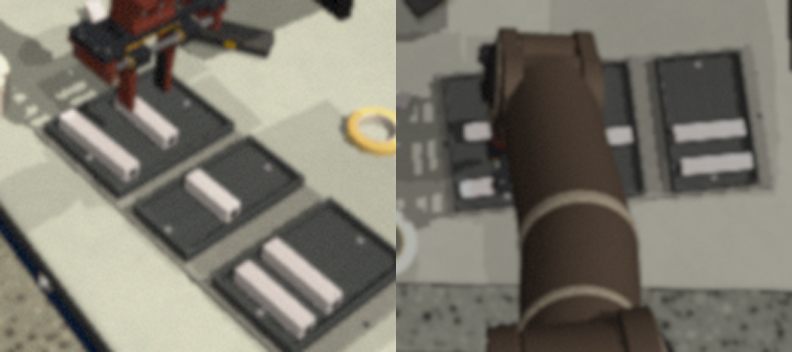

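mid_b is lying at (491,−224), parallel to mid_a, and the camera agrees with the arm to about 1 mm. Next I'll pick mid_c out of the long tray.

Emit:
{"op": "play_rows", "data": {
  "targets": [
    [[0, 0, 0, 1.5, 0.2, 0.15, 0.5], [0, 0, 0, 1.5, 0.15, 0.1, 0.5], [0, 0, 0, 0.8, 0, 0, 0.5], [0, 0, 0, 0.2, 0, 0, 0.5], [0, 0, 0, 0, 0, 0, 0.5]]
  ]
}}

```text
time_s: 8.0
position: [488.7, 44.8, 17.5]
ee_rot: [0.473, 0.526, -0.473, 0.526]
force: [0.5, 0.7, 0.4]
opening: 43.6
```

Emit:
{"op": "play_rows", "data": {
  "targets": [
    [[0, 0, 0, 0, 0, 0, 0], [0, 0, 0, 0, 0, 0, 0], [0, 0, 0, 0, 0, 0, 0], [0, 0, 0, 0, 0, 0, 0]]
  ]
}}

```text
time_s: 8.4
position: [488.9, 45.8, 17.6]
ee_rot: [0.473, 0.526, -0.472, 0.526]
force: [-0.1, 0.5, 2.8]
opening: 20.0
```

Emit:
{"op": "play_rows", "data": {
  "targets": [
    [[0, 0, 0, -1, 0, 0, 0], [0, 0, 0, -2.5, 0, 0, 0], [0, 0, 0, -3, 0, 0, 0], [0, 0, 0, 0, 0, 2, 0], [0, 0, 0, 0, 0, 4, 0]]
  ]
}}

```text
time_s: 8.9
position: [495.9, -11.4, 83.8]
ee_rot: [0.472, 0.527, -0.47, 0.528]
force: [0.6, -1.1, -2.0]
opening: 19.9
```

```bash
python3 go.py 533.5 -217.5 50 0.11
```

```text
opt False rv [ 0.003 -0.002 -0.002] q7 0.25
opt True rv [-3.139e+00  4.000e-03 -3.000e-03] q7 0.25
t 8.9 pos [495.9 -11.4  83.8] force [ 0.6 -1.1 -2. ] open 19.9
turn [ 0.003 -0.002 -0.002] shift after turn (cm) [ 3.38  1.47 20.9 ] in now frame [ 3.35  1.4  20.91]
```

Emit:
{"op": "play_rows", "data": {
  "targets": [
    [[0.003, 0, 0, 0, 0.3, 4.5, 0], [0, 0, 0, 0, 0.3, 4.5, 0], [0, 0, 0, 0, 0.3, 4.5, 0], [0, 0, 0, 0, 0.3, 3.5, 0], [0, 0, 0, 1, 0.2, 3, 0]]
  ]
}}

```text
time_s: 9.4
position: [530.7, -214.3, 73.9]
ee_rot: [0.474, 0.524, -0.473, 0.526]
force: [0.6, 0.5, -0.7]
opening: 20.0
```

Emit:
{"op": "play_rows", "data": {
  "targets": [
    [[0, 0, 0, 1, 0, 0.8, 0], [0, 0, 0, 0.5, 0, 0, 0], [0, 0, 0, 0, 0, 0, 0]]
  ]
}}

```text
time_s: 9.7
position: [529.9, -217.7, 56.4]
ee_rot: [0.473, 0.526, -0.473, 0.525]
force: [0.3, -0.4, -0.9]
opening: 20.0
```

```bash
python3 go.py 533.3 -219.5 17.6 0.11
```

```text
opt False rv [-0.005 -0.002  0.002] q7 0.67
opt True rv [3.136e+00 3.000e-03 3.000e-03] q7 0.67
t 9.7 pos [ 529.9 -217.7   56.4] force [ 0.3 -0.4 -0.9] open 20.0
turn [-0.005 -0.002  0.002] shift after turn (cm) [3.88 0.32 0.22] in now frame [3.88 0.32 0.22]
```

Emit:
{"op": "play_rows", "data": {
  "targets": [
    [[-0.005, 0, 0, 1.4, 0.2, 0.2, 0], [0, 0, 0, 1.2, 0.1, 0, 0], [0, 0, 0, 0.8, 0, 0, 0], [0, 0, 0, 0.2, 0, 0, 0], [0, 0, 0, 0, 0, 0, 0]]
  ]
}}

```text
time_s: 10.2
position: [533.5, -220.8, 20.7]
ee_rot: [0.472, 0.527, -0.472, 0.526]
force: [-0.3, 0.5, -1.3]
opening: 19.8
```

```bash
python3 go.py 533.3 -219.5 17.6 0.11
```

```text
opt False rv [-0.001 -0.     0.001] q7 0.7
opt True rv [3.141e+00 2.000e-03 1.000e-03] q7 0.7
t 10.2 pos [ 533.5 -220.8   20.7] force [-0.3  0.5 -1.3] open 19.8
turn [-0.001 -0.     0.001] shift after turn (cm) [ 0.31 -0.01 -0.13] in now frame [ 0.31 -0.01 -0.13]
```

Emit:
{"op": "play_rows", "data": {
  "targets": [
    [[0, 0, 0, 0.15, 0, -0.1, 0], [0, 0, 0, 0.12, 0, 0, 0], [0, 0, 0, 0.08, 0, 0, 0], [0, 0, 0, 0, 0, 0, 0], [0, 0, 0, 0, 0, 0, 0]]
  ]
}}

```text
time_s: 10.7
position: [533.8, -220.1, 17.9]
ee_rot: [0.472, 0.526, -0.472, 0.527]
force: [0.7, 0.5, -1.1]
opening: 19.8
```

Emit:
{"op": "play_rows", "data": {
  "targets": [
    [[0, 0, 0, 0.05, 0, 0, 0], [0, 0, 0, 0.05, 0, 0, 0], [0, 0, 0, 0, 0, 0, 0]]
  ]
}}

```text
time_s: 11.0
position: [533.9, -220.2, 17.7]
ee_rot: [0.472, 0.526, -0.472, 0.527]
force: [-2.9, 1.6, 8.6]
opening: 19.9
```

Contact (8.6 N up), so I'll release.

Emit:
{"op": "play_rows", "data": {
  "targets": [
    [[0, 0, 0, -0.03, 0, 0, 0], [0, 0, 0, 0, 0, 0, 0.25], [0, 0, 0, 0, 0, 0, 0.3], [0, 0, 0, 0, 0, 0, 0.32]]
  ]
}}

```text
time_s: 11.4
position: [533.8, -220.1, 16.9]
ee_rot: [0.472, 0.527, -0.472, 0.526]
force: [-0.5, -0.7, -0.3]
opening: 27.4
```

Emit:
{"op": "play_rows", "data": {
  "targets": [
    [[0, 0, 0, -1, 0, 0, 0.32], [0, 0, 0, -2, 0, 0, 0.32], [0, 0, 0, -2.5, 0, 0, 0.4], [0, 0, 0, -2, 0, -2, 0.5], [0, 0, 0, 0, 0, -4, 0.5]]
  ]
}}

```text
time_s: 11.9
position: [529.0, -163.7, 95.6]
ee_rot: [0.474, 0.523, -0.473, 0.527]
force: [0.8, 0.3, -1.1]
opening: 43.4
```

```bash
python3 go.py 542.9 408.5 80 0.04
```

```text
opt False rv [ 0.064  0.003 -0.006] q7 0.54
opt True rv [-3.078  0.009  0.005] q7 0.54
t 11.9 pos [ 529.  -163.7   95.6] force [ 0.8  0.3 -1.1] open 43.4
turn [ 0.064  0.003 -0.006] shift after turn (cm) [  1.56   3.68 -57.12] in now frame [  1.41   7.3  -56.78]
```

```bash
python3 - <<'E'
from find import *
import find,inspect
c=cap("top"); save(cv2.resize(c["frame"][180:280,190:480],None,fx=2.7,fy=2.7,interpolation=cv2.INTER_CUBIC),"g4.png")
c0=c
for n in ('now','old'):
    if n=='old': c0=dict(np.load('last_top0.npz')) if False else c
src=open('find.py').read()
for t in(139,142,148): 
    print(t); ns={}; exec(src.replace("lab(145","lab(%d"%t),ns); ns['bars'](c)
E
```

```text
139
px [395.8 231.6] z30.0 xy [481.  -92.4] LxW [58.9 20.3] yaw 0.046
px [347.9 253.6] z29.7 xy [415.9  43.4] LxW [107.3  20.7] yaw 0.177
142
px [395.8 231.6] z30.0 xy [481.  -92.4] LxW [58.9 20.3] yaw 0.046
px [347.9 253.6] z29.7 xy [415.9  43.4] LxW [107.3  20.7] yaw 0.177
148
px [285.7 209. ] z19.6 xy [542.4 221.8] LxW [108.8  20.2] yaw -0.325
px [221.3 207.5] z18.9 xy [543.4 408.3] LxW [64.7 22.4] yaw 0.031
px [395.8 231.6] z30.0 xy [481.  -92.4] LxW [58.9 20.3] yaw 0.046
px [347.9 253.6] z29.7 xy [415.9  43.4] LxW [107.3  20.7] yaw 0.177
```

View pics/g4.png

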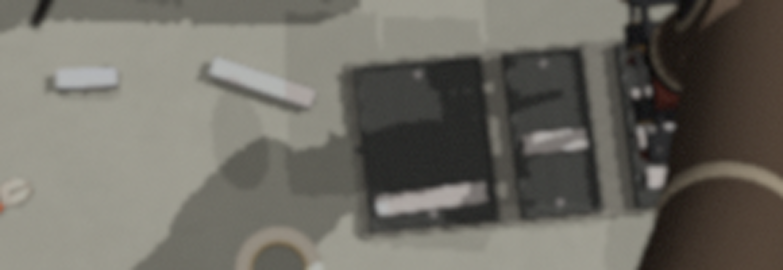

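The long tray now holds only long_a, and long_b at crop (261,83) is clear to reach. I'll pick long_b.

```bash
python3 go.py 541.5 219.5 70 -0.325
```

```text
opt False rv [ 0.437 -0.004 -0.001] q7 0.54
opt True rv [-2.705e+00  2.000e-03 -5.000e-03] q7 0.54
t 11.95 pos [ 527.8 -153.5   93.5] force [-2.1  7.  -0.6] open 43.7
turn [ 0.437 -0.004 -0.001] shift after turn (cm) [  2.35 -10.61 -35.79] in now frame [  2.49   5.53 -36.9 ]
```

Emit:
{"op": "play_rows", "data": {
  "targets": [
    [[0, 0, 0, 0, 0.6, -4.5, 0.5], [0, 0, 0, 0, 0.7, -4.7, 0.5], [0, 0, 0, 0, 0.7, -4.7, 0.5], [0, 0, 0, 0, 0.7, -4.7, 0.5], [0, 0, 0, 0, 0.7, -4.7, 0.5]]
  ]
}}

```text
time_s: 12.45
position: [535.6, 76.8, 92.7]
ee_rot: [0.472, 0.526, -0.472, 0.527]
force: [1.2, 0.0, 0.2]
opening: 43.7
```

Emit:
{"op": "play_rows", "data": {
  "targets": [
    [[0, 0, 0, 0, 0.7, -4.7, 0.5], [0, 0, 0, 0, 0.7, -4, 0.5], [0.145, 0, 0, 0.6, 0, -2, 0.5], [0.145, 0, 0, 0.6, 0, 0, 0.5], [0.145, 0, 0, 0.6, 0, 0, 0.5]]
  ]
}}

```text
time_s: 12.95
position: [537.8, 184.1, 74.3]
ee_rot: [0.575, 0.411, -0.575, 0.411]
force: [0.0, 0.3, 0.1]
opening: 44.0
```

Emit:
{"op": "play_rows", "data": {
  "targets": [
    [[0, 0, 0, 0, 0, 0, 0.5]]
  ]
}}

```text
time_s: 13.05
position: [537.4, 183.1, 73.7]
ee_rot: [-0.574, -0.412, 0.575, -0.412]
force: [0.6, -0.5, -0.2]
opening: 43.7
```

```bash
python3 go.py 541.5 219.5 45 -0.325
```

```text
opt False rv [-0.002  0.001  0.001] q7 -0.45
opt True rv [ 3.14e+00  1.00e-03 -2.00e-03] q7 -0.45
t 13.05 pos [537.4 183.1  73.7] force [ 0.6 -0.5 -0.2] open 43.7
turn [-0.002  0.001  0.001] shift after turn (cm) [ 2.87 -0.77 -3.59] in now frame [ 2.87 -0.78 -3.59]
```

Emit:
{"op": "play_rows", "data": {
  "targets": [
    [[0, 0, 0, 0.5, -0.2, -1.6, 0.5], [0, 0, 0, 0.8, -0.4, -1.5, 0.5], [0, 0, 0, 0.8, -0.2, -0.5, 0.5], [0, 0, 0, 0.6, 0, 0, 0.5], [0, 0, 0, 0, 0, 0, 0.5]]
  ]
}}

```text
time_s: 13.55
position: [541.1, 219.0, 45.8]
ee_rot: [-0.574, -0.413, 0.575, -0.412]
force: [0.4, -0.1, 0.0]
opening: 43.7
```

```bash
python3 go.py 541.5 219.5 5 -0.325; python3 - <<'E'
from find import *
c=cap("scene"); a=cv2.resize(c["frame"][120:260,200:360],None,fx=4,fy=4,interpolation=cv2.INTER_CUBIC)
save(a,"g5.png")
E
```

```text
opt False rv [-0.     0.002  0.001] q7 -0.49
opt True rv [ 3.142e+00  2.000e-03 -3.000e-03] q7 -0.49
t 13.55 pos [541.1 219.   45.8] force [ 0.4 -0.1  0. ] open 43.7
turn [-0.     0.002  0.001] shift after turn (cm) [ 4.08  0.02 -0.06] in now frame [ 4.08  0.03 -0.07]
```

View pics/g5.png

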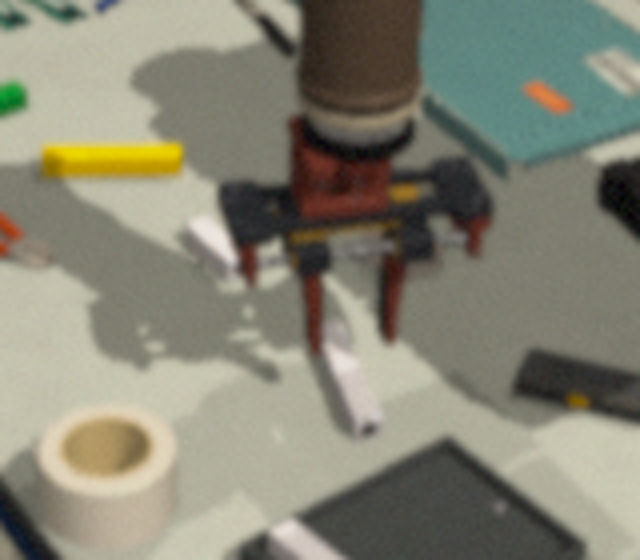

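The fingers straddle long_b in line with it. I'll descend and grip.

Emit:
{"op": "play_rows", "data": {
  "targets": [
    [[0, 0, 0, 1.5, 0, 0, 0.5], [0, 0, 0, 1.5, 0, 0, 0.5], [0, 0, 0, 0.9, 0, 0, 0.5], [0, 0, 0, 0.2, 0, 0, 0.5], [0, 0, 0, 0, 0, 0, 0.5]]
  ]
}}

```text
time_s: 14.1
position: [541.7, 219.1, 5.4]
ee_rot: [-0.574, -0.412, 0.575, -0.412]
force: [0.3, 0.9, -0.3]
opening: 44.1
```

Emit:
{"op": "play_rows", "data": {
  "targets": [
    [[0, 0, 0, 0, 0, 0, 0], [0, 0, 0, 0, 0, 0, 0], [0, 0, 0, 0, 0, 0, 0], [0, 0, 0, 0, 0, 0, 0]]
  ]
}}

```text
time_s: 14.5
position: [542.1, 219.7, 6.5]
ee_rot: [0.575, 0.412, -0.574, 0.412]
force: [-1.1, 0.1, 2.2]
opening: 19.8
```

Emit:
{"op": "play_rows", "data": {
  "targets": [
    [[0, 0, 0, -1, 0, 0, 0], [0, 0, 0, -2.5, 0, 0, 0], [-0.14, 0, 0, -2.5, 0, 0, 0], [-0.145, 0, 0, 0, 0, 0, 0], [-0.145, 0, 0, 0, 0, 0, 0]]
  ]
}}

```text
time_s: 15.0
position: [542.6, 219.8, 67.8]
ee_rot: [0.472, 0.526, -0.471, 0.527]
force: [0.3, 0.2, -0.8]
opening: 19.6
```

```bash
python3 go.py 459.5 43 50 0.11
```

```text
opt False rv [ 0.    -0.001 -0.002] q7 -0.14
opt True rv [-3.142e+00  4.000e-03 -1.000e-03] q7 -0.14
t 15.0 pos [542.6 219.8  67.8] force [ 0.3  0.2 -0.8] open 19.6
turn [ 0.    -0.001 -0.002] shift after turn (cm) [  1.78 -10.2   16.66] in now frame [  1.75 -10.2   16.66]
```

Emit:
{"op": "play_rows", "data": {
  "targets": [
    [[0, 0, 0, 0, -2.4, 4, 0], [0, 0, 0, 0, -2.4, 4, 0], [0, 0, 0, 0, -2.4, 4, 0], [0, 0, 0, 0.5, -2, 3.2, 0], [0, 0, 0, 0.5, -0.8, 1.6, 0]]
  ]
}}

```text
time_s: 15.5
position: [458.1, 38.8, 56.8]
ee_rot: [0.474, 0.524, -0.474, 0.524]
force: [0.6, 0.7, -0.9]
opening: 19.6
```

Emit:
{"op": "play_rows", "data": {
  "targets": [
    [[0, 0, 0, 0.5, 0, 0, 0], [0, 0, 0, 0, 0, 0, 0]]
  ]
}}

```text
time_s: 15.7
position: [460.2, 42.3, 51.2]
ee_rot: [0.474, 0.525, -0.473, 0.525]
force: [0.8, 0.0, -0.9]
opening: 20.0
```

```bash
python3 go.py 462 41.5 35 0.11; python3 - <<'E'
from find import *
c=cap("scene"); a=cv2.resize(c["frame"][200:320,230:380],None,fx=2.6,fy=2.6,interpolation=cv2.INTER_CUBIC)
c=cap("top"); b=cv2.resize(c["frame"][180:300,290:440],None,fx=2.6,fy=2.6,interpolation=cv2.INTER_CUBIC)
save(np.hstack([a,b]),"g6.png")
E
```

```text
opt False rv [-0.007 -0.    -0.   ] q7 0.14
opt True rv [ 3.135e+00 -1.000e-03  1.000e-03] q7 0.14
t 15.7 pos [460.2  42.3  51.2] force [ 0.8  0.  -0.9] open 20.0
turn [-0.007 -0.    -0.   ] shift after turn (cm) [1.62 0.17 0.1 ] in now frame [1.62 0.17 0.1 ]
```

View pics/g6.png

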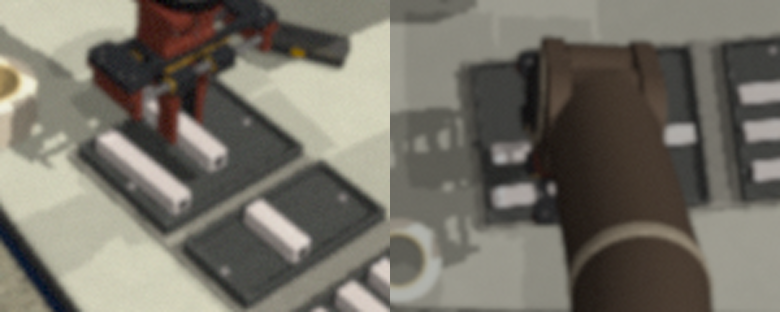

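Held long_b's left end lines up with long_a's (top crop x≈493), so it's inside the tray walls. I'll lower it.

Emit:
{"op": "play_rows", "data": {
  "targets": [
    [[-0.007, 0, 0, 1.2, 0.2, 0.1, 0], [0, 0, 0, 1.2, 0, 0, 0], [0, 0, 0, 0.7, 0, 0, 0], [0, 0, 0, 0.2, 0, 0, 0], [0, 0, 0, 0, 0, 0, 0]]
  ]
}}

```text
time_s: 16.3
position: [461.6, 41.1, 17.4]
ee_rot: [0.471, 0.527, -0.472, 0.527]
force: [-0.1, -0.4, -1.0]
opening: 19.8
```

```bash
python3 go.py 462 41.5 16.5 0.11
```

```text
opt False rv [0.001 0.    0.001] q7 0.18
opt True rv [-3.141e+00 -2.000e-03  0.000e+00] q7 0.18
t 16.3 pos [461.6  41.1  17.4] force [-0.1 -0.4 -1. ] open 19.8
turn [0.001 0.    0.001] shift after turn (cm) [ 0.09  0.05 -0.04] in now frame [ 0.09  0.05 -0.04]
```

Emit:
{"op": "play_rows", "data": {
  "targets": [
    [[0, 0, 0, 0.06, 0, 0, 0], [0, 0, 0, 0.05, 0, 0, 0], [0, 0, 0, 0, 0, 0, 0]]
  ]
}}

```text
time_s: 16.6
position: [462.2, 41.2, 17.2]
ee_rot: [0.472, 0.527, -0.471, 0.527]
force: [-1.2, -1.1, -0.4]
opening: 19.7
```

Emit:
{"op": "play_rows", "data": {
  "targets": [
    [[0, 0, 0, 0.06, 0, 0, 0], [0, 0, 0, 0.05, 0, 0, 0], [0, 0, 0, 0, 0, 0, 0]]
  ]
}}

```text
time_s: 16.9
position: [462.2, 41.3, 16.4]
ee_rot: [0.472, 0.527, -0.471, 0.527]
force: [-1.5, -0.1, 6.5]
opening: 20.0
```

Contact (6.5 N), so I'll release and retreat.

Emit:
{"op": "play_rows", "data": {
  "targets": [
    [[0, 0, 0, -0.03, 0, 0, 0], [0, 0, 0, 0, 0, 0, 0.25], [0, 0, 0, 0, 0, 0, 0.3], [0, 0, 0, 0, 0, 0, 0.32]]
  ]
}}

```text
time_s: 17.3
position: [462.0, 41.2, 16.2]
ee_rot: [0.472, 0.527, -0.471, 0.527]
force: [-0.4, 0.0, -0.2]
opening: 27.6
```

Emit:
{"op": "play_rows", "data": {
  "targets": [
    [[0, 0, 0, -1, 0, 0, 0.32], [0, 0, 0, -2, 0, 0, 0.32], [0, 0, 0, -2.5, 0, 0, 0.4], [0, 0, 0, -1, 1, -3, 0.5], [0, 0, 0, 0, 1, -4.5, 0.5]]
  ]
}}

```text
time_s: 17.8
position: [475.4, 116.6, 83.8]
ee_rot: [0.474, 0.525, -0.472, 0.527]
force: [1.0, 0.9, -0.4]
opening: 43.7
```

```bash
python3 go.py 543 408.3 60 0.04
```

```text
opt False rv [ 0.065 -0.    -0.004] q7 -0.04
opt True rv [-3.076e+00  6.000e-03 -1.000e-03] q7 -0.04
t 17.8 pos [475.4 116.6  83.8] force [ 1.   0.9 -0.4] open 43.7
turn [ 0.065 -0.    -0.004] shift after turn (cm) [  2.38   7.92 -28.87] in now frame [  2.43   9.78 -28.29]
```

Emit:
{"op": "play_rows", "data": {
  "targets": [
    [[0.06, 0, 0, 0, 1.3, -4.5, 0.5], [0, 0, 0, 0, 1.3, -4.7, 0.5], [0, 0, 0, 0, 1.3, -4.7, 0.5], [0, 0, 0, 0, 1.3, -4.7, 0.5], [0, 0, 0, 0.5, 1.3, -4.5, 0.5]]
  ]
}}

```text
time_s: 18.3
position: [524.4, 355.1, 77.6]
ee_rot: [0.488, 0.513, -0.486, 0.513]
force: [0.6, -0.6, -0.4]
opening: 43.9
```

Emit:
{"op": "play_rows", "data": {
  "targets": [
    [[0, 0, 0, 0.8, 1, -3, 0.5], [0, 0, 0, 0.5, 0, -1, 0.5], [0, 0, 0, 0, 0, 0, 0.5]]
  ]
}}

```text
time_s: 18.6
position: [530.6, 394.0, 62.4]
ee_rot: [0.486, 0.513, -0.487, 0.513]
force: [-1.2, -0.5, -0.3]
opening: 44.2
```

```bash
python3 go.py 543 408.3 45 0.04; python3 - <<'E'
from find import *
c=cap("top"); bars(c); save(cv2.resize(c["frame"][170:280,190:480],None,fx=2.7,fy=2.7,interpolation=cv2.INTER_CUBIC),"g7.png")
E
```

```text
opt False rv [0.013 0.001 0.001] q7 -0.45
opt True rv [-3.128e+00 -2.000e-03  2.000e-03] q7 -0.45
t 18.6 pos [530.6 394.   62.4] force [-1.2 -0.5 -0.3] open 44.2
turn [0.013 0.001 0.001] shift after turn (cm) [ 1.74  1.29 -1.38] in now frame [ 1.73  1.31 -1.37]
px [440.1 214.5] z29.9 xy [ 532.6 -219.5] LxW [91.  23.1] yaw 0.103
px [442.  228.8] z29.9 xy [ 491.3 -223.6] LxW [90.8 23.1] yaw 0.108
px [395.2 231.8] z29.2 xy [480.4 -90.7] LxW [65.3 22.9] yaw 0.125
px [349.1 237.7] z29.6 xy [461.   40.2] LxW [115.3  22.8] yaw 0.120
px [445.4 243.9] z29.4 xy [ 448.3 -231.7] LxW [90.5 23.2] yaw 0.114
px [349.  253.2] z29.6 xy [416.9  40.3] LxW [115.9  23.2] yaw 0.151
```

View pics/g7.png

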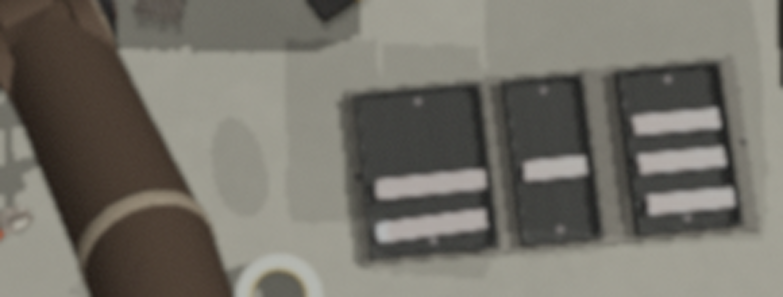

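The three placed bars lie flat and square at crop (431,184), (682,158) and (676,121). The bars that were already filed haven't moved. On to short_b.

Emit:
{"op": "play_rows", "data": {
  "targets": [
    [[0.012, 0, 0, 0.6, 0.6, -0.7, 0.5], [0, 0, 0, 0.8, 0.6, -0.6, 0.5], [0, 0, 0, 0.3, 0.15, -0.1, 0.5], [0, 0, 0, 0, 0, 0, 0.5]]
  ]
}}

```text
time_s: 19.05
position: [544.9, 406.9, 45.4]
ee_rot: [0.49, 0.509, -0.491, 0.51]
force: [0.7, 0.7, 0.4]
opening: 44.2
```

```bash
python3 go.py 543 408.3 5 0.04; python3 - <<'E'
from find import *
c=cap("scene"); a=cv2.resize(c["frame"][110:230,180:340],None,fx=4,fy=4,interpolation=cv2.INTER_CUBIC)
save(a,"g8.png")
E
```

```text
opt False rv [-0.002  0.001  0.001] q7 -0.46
opt True rv [ 3.14e+00  1.00e-03 -1.00e-03] q7 -0.46
t 19.05 pos [544.9 406.9  45.4] force [0.7 0.7 0.4] open 44.2
turn [-0.002  0.001  0.001] shift after turn (cm) [ 4.04 -0.18 -0.15] in now frame [ 4.04 -0.18 -0.16]
```

View pics/g8.png

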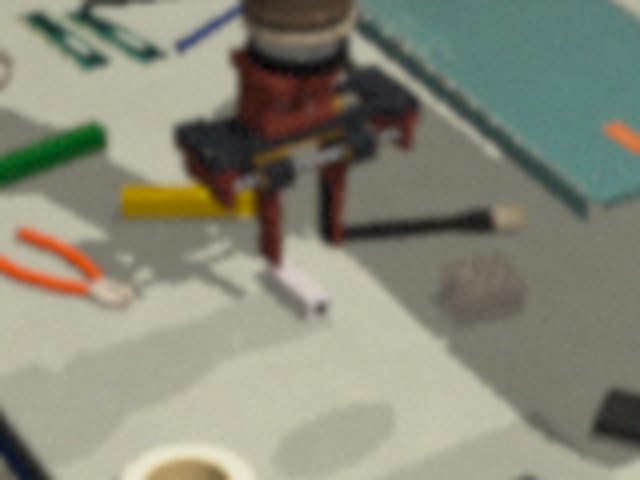

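```bash
python3 - <<'E'
from h import *
c=dict(np.load('last_scene.npz'))
def pr(p):
    q=R.from_quat(c["orientation"]).as_matrix().T@(np.array(p)-c["xyz"]); F=f(c); return np.array([c["cx"]+F*q[0]/q[2]-180,c["cy"]+F*q[1]/q[2]-110])*4
for n,p in dict(ctr=(543,408,20),endR=(543+1.3,408-32.5,20),endL=(543-1.3,408+32.5,20),tcp=(544.9,406.9,45.4),fn=(544.9-22,406,45.4),ff=(544.9+22,407.8,45.4)).items(): print(n,pr(p).round())
E
```

```text
ctr [296. 280.]
endR [318. 300.]
endL [274. 260.]
tcp [298. 253.]
fn [274. 261.]
ff [322. 244.]
```

The projected bar ends and fingertips match the picture, so I'll descend and grip.

Emit:
{"op": "play_rows", "data": {
  "targets": [
    [[0, 0, 0, 1.5, -0.15, -0.1, 0.5], [0, 0, 0, 1.5, 0, 0, 0.5], [0, 0, 0, 0.9, 0, 0, 0.5], [0, 0, 0, 0.2, 0, 0, 0.5], [0, 0, 0, 0, 0, 0, 0.5]]
  ]
}}

```text
time_s: 19.6
position: [542.9, 408.1, 4.4]
ee_rot: [0.49, 0.51, -0.491, 0.51]
force: [0.8, 0.1, 0.5]
opening: 43.9
```

Emit:
{"op": "play_rows", "data": {
  "targets": [
    [[0, 0, 0, 0, 0, 0, 0], [0, 0, 0, 0, 0, 0, 0], [0, 0, 0, 0, 0, 0, 0], [0, 0, 0, 0, 0, 0, 0]]
  ]
}}

```text
time_s: 20.0
position: [543.4, 408.7, 5.7]
ee_rot: [0.49, 0.51, -0.49, 0.51]
force: [-0.5, 0.0, 1.8]
opening: 19.7
```

Emit:
{"op": "play_rows", "data": {
  "targets": [
    [[0, 0, 0, -1, 0, 0, 0], [0, 0, 0, -2.5, 0, 0, 0], [0, 0, 0, -3.5, 0, 0, 0], [-0.065, 0, 0, 0, 0, 2, 0], [0, 0, 0, 0, 0, 4, 0]]
  ]
}}

```text
time_s: 20.5
position: [547.6, 352.7, 77.1]
ee_rot: [0.473, 0.528, -0.47, 0.527]
force: [0.5, -0.1, -1.4]
opening: 19.9
```

```bash
python3 go.py 522.8 -85.8 50 0.11
```

```text
opt False rv [ 0.002 -0.004 -0.002] q7 -0.34
opt True rv [-3.14   0.004 -0.006] q7 -0.34
t 20.5 pos [547.6 352.7  77.1] force [ 0.5 -0.1 -1.4] open 19.9
turn [ 0.002 -0.004 -0.002] shift after turn (cm) [ 2.71 -7.28 43.31] in now frame [ 2.53 -7.36 43.31]
```

Emit:
{"op": "play_rows", "data": {
  "targets": [
    [[0, 0, 0, 0, -0.7, 4.6, 0], [0, 0, 0, 0, -0.7, 4.7, 0], [0, 0, 0, 0, -0.7, 4.7, 0], [0, 0, 0, 0, -0.7, 4.7, 0], [0, 0, 0, 0, -0.7, 4.7, 0]]
  ]
}}

```text
time_s: 21.0
position: [537.5, 110.5, 76.1]
ee_rot: [0.474, 0.525, -0.473, 0.525]
force: [1.5, -0.7, -0.5]
opening: 20.0
```

Emit:
{"op": "play_rows", "data": {
  "targets": [
    [[0, 0, 0, 0, -0.7, 4.7, 0], [0, 0, 0, 0, -0.7, 4.7, 0], [0, 0, 0, 0, -0.7, 4.5, 0], [0, 0, 0, 0, -0.7, 3.5, 0], [0, 0, 0, 0.5, -0.5, 2, 0]]
  ]
}}

```text
time_s: 21.5
position: [525.1, -88.0, 71.6]
ee_rot: [0.475, 0.524, -0.474, 0.525]
force: [-0.2, 0.2, -0.4]
opening: 19.7
```

Emit:
{"op": "play_rows", "data": {
  "targets": [
    [[0, 0, 0, 0.8, 0, 0, 0], [0, 0, 0, 0, 0, 0, 0]]
  ]
}}

```text
time_s: 21.7
position: [524.5, -83.7, 61.8]
ee_rot: [0.474, 0.525, -0.474, 0.525]
force: [0.2, -0.1, -1.4]
opening: 19.9
```

```bash
python3 go.py 523 -86 35 0.11
```

```text
opt False rv [-0.007 -0.001  0.001] q7 0.4
opt True rv [3.135e+00 1.000e-03 1.000e-03] q7 0.4
t 21.7 pos [524.5 -83.7  61.8] force [ 0.2 -0.1 -1.4] open 19.9
turn [-0.007 -0.001  0.001] shift after turn (cm) [ 2.68 -0.17  0.21] in now frame [ 2.68 -0.17  0.21]
```

Emit:
{"op": "play_rows", "data": {
  "targets": [
    [[-0.007, 0, 0, 1.4, -0.15, 0.2, 0], [0, 0, 0, 1.5, 0, 0, 0], [0, 0, 0, 1.1, 0, 0, 0], [0, 0, 0, 0.3, 0, 0, 0], [0, 0, 0, 0, 0, 0, 0]]
  ]
}}

```text
time_s: 22.2
position: [523.6, -85.3, 18.9]
ee_rot: [0.471, 0.528, -0.471, 0.527]
force: [0.7, -0.5, -0.4]
opening: 19.9
```

```bash
python3 go.py 523 -86 15.7 0.11; python3 - <<'E'
from find import *
c=cap("scene"); a=cv2.resize(c["frame"][210:330,270:420],None,fx=4,fy=4,interpolation=cv2.INTER_CUBIC)
save(a,"g9.png")
E
```

```text
opt False rv [ 0.002 -0.     0.001] q7 0.44
opt True rv [-3.139e+00 -1.000e-03 -1.000e-03] q7 0.44
t 22.2 pos [523.6 -85.3  18.9] force [ 0.7 -0.5 -0.4] open 19.9
turn [ 0.002 -0.     0.001] shift after turn (cm) [ 0.32 -0.07  0.06] in now frame [ 0.32 -0.07  0.06]
```

View pics/g9.png

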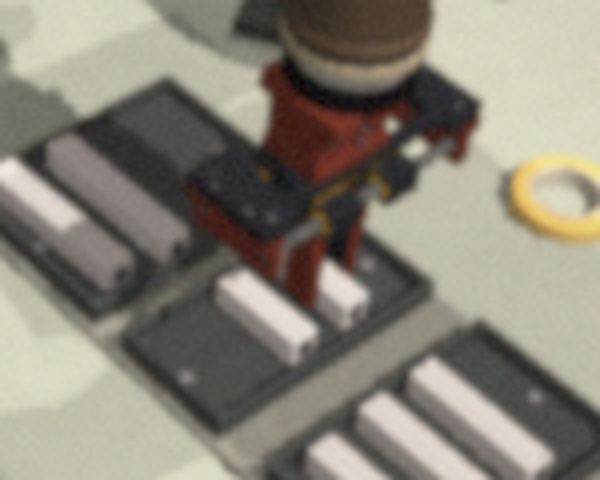

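short_b sits between the short tray's walls, next to short_a and clear of it. I'll lower it the last 3 mm.

Emit:
{"op": "play_rows", "data": {
  "targets": [
    [[0, 0, 0, 0.12, 0, 0, 0], [0, 0, 0, 0.1, 0, 0, 0], [0, 0, 0, 0.06, 0, 0, 0], [0, 0, 0, 0, 0, 0, 0]]
  ]
}}

```text
time_s: 22.65
position: [523.7, -86.2, 16.5]
ee_rot: [0.472, 0.527, -0.471, 0.527]
force: [-0.2, 0.1, -0.1]
opening: 19.8
```

Emit:
{"op": "play_rows", "data": {
  "targets": [
    [[0, 0, 0, 0.05, 0, 0, 0], [0, 0, 0, 0, 0, 0, 0]]
  ]
}}

```text
time_s: 22.85
position: [523.7, -86.2, 15.9]
ee_rot: [0.472, 0.527, -0.471, 0.527]
force: [-0.4, -1.0, -1.1]
opening: 19.6
```

Emit:
{"op": "play_rows", "data": {
  "targets": [
    [[0, 0, 0, 0.06, 0, 0, 0], [0, 0, 0, 0, 0, 0, 0]]
  ]
}}

```text
time_s: 23.05
position: [523.7, -86.2, 15.6]
ee_rot: [0.472, 0.527, -0.471, 0.527]
force: [-2.4, 0.3, 4.2]
opening: 20.0
```

Contact (4.2 N), so I'll release, retreat and move clear.

Emit:
{"op": "play_rows", "data": {
  "targets": [
    [[0, 0, 0, 0, 0, 0, 0], [0, 0, 0, 0, 0, 0, 0.25], [0, 0, 0, 0, 0, 0, 0.3], [0, 0, 0, 0, 0, 0, 0.32]]
  ]
}}

```text
time_s: 23.45
position: [523.7, -86.2, 15.2]
ee_rot: [0.471, 0.527, -0.472, 0.527]
force: [-0.0, -0.4, 0.4]
opening: 28.0
```

Emit:
{"op": "play_rows", "data": {
  "targets": [
    [[0, 0, 0, -1, 0, 0, 0.32], [0, 0, 0, -2, 0, 0, 0.32], [0, 0, 0, -3, 0, 0, 0.32], [0, 0, 0, -3, 0, -2, 0.4], [0, 0, 0, -1, 0, -4, 0.4]]
  ]
}}

```text
time_s: 23.95
position: [518.8, -29.3, 118.9]
ee_rot: [0.474, 0.524, -0.472, 0.527]
force: [0.8, 0.4, -0.3]
opening: 34.7
```

Emit:
{"op": "play_rows", "data": {
  "targets": [
    [[0, 0, 0, -1, 0, -4.5, 0.4], [0, 0, 0, 0, 0, -4.7, 0.4], [0, 0, 0, 0, 0, -4.7, 0.4], [0, 0, 0, 0, 0, -4.7, 0.4], [0, 0, 0, 0, 0, -4.7, 0.4]]
  ]
}}

```text
time_s: 24.45
position: [490.8, 206.9, 126.2]
ee_rot: [0.472, 0.527, -0.471, 0.527]
force: [1.0, -0.2, -0.3]
opening: 35.0
```

Emit:
{"op": "play_rows", "data": {
  "targets": [
    [[0, 0, 0, 0, 0, -4.7, 0.4], [0, 0, 0, 0, 0, -4.7, 0.4], [0, 0, 0, 0, 0, -4, 0.4], [0, 0, 0, 0, 0, -2, 0.4], [0, 0, 0, 0, 0, 0, 0.4]]
  ]
}}

```text
time_s: 24.95
position: [473.0, 361.1, 125.4]
ee_rot: [0.47, 0.528, -0.47, 0.528]
force: [0.5, -0.2, -0.7]
opening: 35.1
```

```bash
python3 - <<'E'
from find import *
c=cap("top"); bars(c); save(cv2.resize(c["frame"][130:290,190:480],None,fx=2.7,fy=2.7,interpolation=cv2.INTER_CUBIC),"end_top.png")
c=cap("scene"); save(cv2.resize(c["frame"][140:370,200:450],None,fx=2.6,fy=2.6,interpolation=cv2.INTER_CUBIC),"end_scene.png")
print(bot.read_state()["position"],bot.read_state()["force"])
E
```

```text
px [440.1 214.5] z29.3 xy [ 532.6 -219.5] LxW [91.  23.1] yaw 0.104
px [393.7 217.1] z29.4 xy [522.6 -87.1] LxW [66.2 22.9] yaw 0.107
px [442.  228.8] z29.2 xy [ 491.3 -223.7] LxW [90.7 23. ] yaw 0.109
px [395.2 231.8] z29.6 xy [480.4 -90.7] LxW [65.  22.8] yaw 0.126
px [349.1 237.7] z29.2 xy [461.   40.2] LxW [115.1  22.7] yaw 0.120
px [445.4 244. ] z29.8 xy [ 448.3 -231.8] LxW [90.5 23.1] yaw 0.115
px [349.  253.2] z29.1 xy [417.   40.3] LxW [115.7  23. ] yaw 0.151
[474.53664855 356.5981893  125.37157239] [-0.4738763  -0.27885253  0.91604543]
```

View pics/end_top.png

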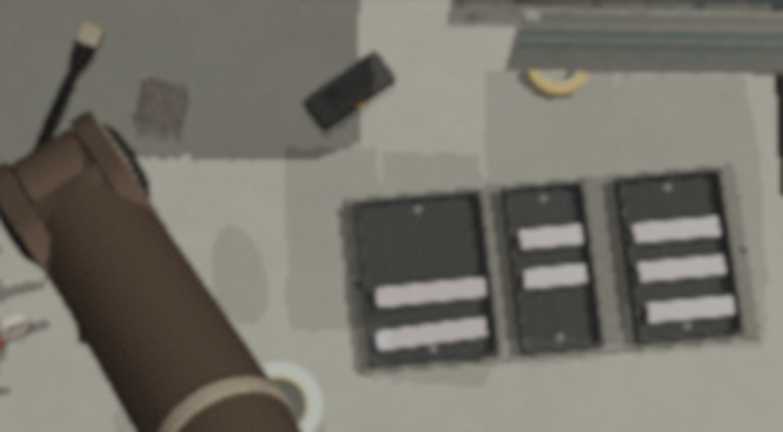

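View pics/end_scene.png

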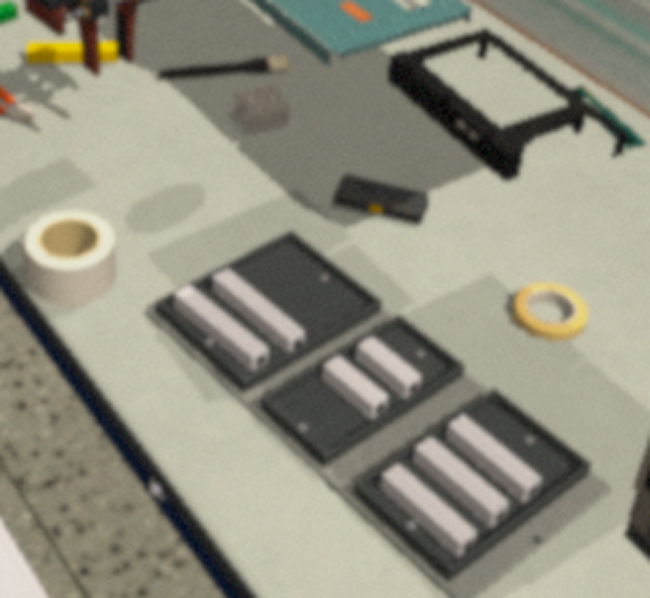

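All seven bars lie flat in the right trays in parallel rows, and the bystanders haven't moved. I'll hand it in.

```bash
python3 -c "
from bench import bot
print(bot.sign_off())"
```

```text
the job is handed in; nothing more can be done
None
```

The job is done and handed in at about 25 s of the 72 s limit. mid_b and the misfiled mid_c are in the mid tray, long_b is in the long tray, and short_b is in the short tray. Each bar was lowered to the tray floor before I opened the fingers. I moved mid_c second, before long_b and short_b, to make room for long_b beside long_a.

- **Placed bars:** in the last top picture every bar top reads 29–30 mm, so all lie flat. The four placed bars sit within about 0.01 rad of the tray angle (0.11 rad), with rows spaced 42–44 mm.
- **Filed bars:** short_a, mid_a and long_a measured within about 0.1 mm of where they started. long_a was already about 0.04 rad off square at the start, and I left it that way.
- **Bystanders:** the label roll, heat sink and bit case look unmoved in both final pictures; I did not measure their positions.
- **Forces:** the highest contact force reported was 8.6 N, when mid_c touched the tray floor.

None of the last checks failed or disagreed. In some earlier pictures shadows skewed a few readings, and those bars read normally once the arm was clear.

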